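# Tip a standing head tube into the length-check cradle and push it home

## Robot

A 6-joint arm with a two-finger parallel gripper is mounted at the origin on a cart in front of the work surface, level with it; the furniture and walls round the work are solid. World frame = base frame: x ahead of the robot, y to its left, z up, the work surface at z = 0. Lengths are in mm, angles in degrees, forces in N, time in s.
With the tool pointing down it reaches from about 325 to 925 mm from the base axis. Payload 3.1 kg.
Tool frame: the origin (TCP) lies at the very end of the fingers, on their centre line; the grasp point (between the pads) lies grasp_offset behind it (grasp_offset is the distance from the TCP to the grasp point, in mm); z points along the fingers, y is the line along which they close (so a half turn about z gives the same grasp; the last joint's range is limited). The gripper opens to 85 mm and grips with 20 to 120 N. Pads are 22 mm wide; open, the fingers measure 114 mm over their backs; the gripper's body (76 mm by 85 mm) begins 54 mm behind the grasp point. The pads swing forward as they close: fully open they stand 13 mm farther back than shut.
Start: joints at [69.718, 12.427, 92.441, -0, 75.132, -6.429], TCP at [149.637, 606.835, 231.3] pointing down, gripper open.
Joint ranges: [-157.48, 157.48], [-44.54, 120.13], [17.64, 146.25], [-64.5, 244.5], [7.68, 150.69], [-147.95, 147.95]. Speed limits (degrees/s): [159.86, 159.86, 180, 180, 180, 180].

## Interface

Orientations are given as [roll, pitch, yaw] about the fixed x, y, z axes, in that order (R = Rz(yaw) Ry(pitch) Rx(roll)).
In Python, from station import * gives the robot as it stands. Calls block until the motion is done:
- goto(position, orientation): joint-space move of the TCP to a pose.
- move_l(position, attitude=None, speed=150): straight line of the TCP; attitude=None keeps the orientation; speed is the mean speed in mm/s.
- move_j(angles): joint-space move.
- grip(opening, squeeze=None): finger opening in mm; squeeze is the grip in N (None keeps the last); returns when the fingers have stopped.
- wait(seconds).
- solve_ik(position, orientation): joint angles nearest the present ones, or None.
- get_obs(): the state.
- get_image(name): name is "scene" or "top" or "wrist"; returns the picture (480x640x3 uint8, red, green, blue); there is no depth.
- get_calibration(name): a dict with "fx", "fy", "cx", "cy" (pixels), "D" ([k1, k2, p1, p2, k3] as OpenCV has them; the pictures are not rectified), "R" (3x3) and "t" (3): a world point X has camera coordinates R X + t; the wrist camera has in their place "mount" (4x4, takes a point from camera to tool coordinates, whose origin is the TCP and whose axes are the flange's). Camera axes: x right, y down, z forward; pixel columns grow to the right and rows downward; lengths in mm; the calibration is good to about 2 mm. A picture is of the moment at which its call begins: read the wrist's pose just before it. get_calibration takes no time and is no camera call.
A pose or a line that the arm cannot do raises Unreachable and nothing moves.
- sign_off(): hands the job in; it is judged then, once.
Trained networks look in the newest picture that a camera, given by its name, has taken for a name from the list of things; names that differ only in an ending like _2 or _b are one class to them, and where a whole thing is asked for, a point or a joint stands for the part that bears it (a point fixed in the world has none). Each returns a list of dicts, best first, with "score" (0 to 1); they miss things now and then, are a little off and sometimes report something else, mostly with a low value. They report only what shows in the picture. A call takes as long as a camera call. They do not tell look-alikes from the thing itself.
- spot_in(name, camera): "extent" ([centre column, centre row, width, height] in pixels, round what is visible of it).
- regions_of(name, camera): "region" (480x640 bool, what is visible of it) and "extent" ([centre column, centre row, width, height] in pixels, round what is visible of it).
The state is a dict: "t": time; "joint_pos": joint angles; "qvel": joint speeds; "effort": joint torques, N m; "tcp_pos": TCP position; "ee_rot": TCP orientation; "wrist_force": force on the tool from outside, world axes, zero at the start; "moment": the same for the moment, N m; "grip_width": finger opening in mm; "grip_force": force on a finger pad.
Only numpy, scipy, OpenCV 4.12 (cv2) and the standard library are available. Lean on these libraries where they do the work, as an engineer would, in place of code of your own. Each camera call takes 0.05 s, during which the arm holds its last target. There are 200 camera calls.

## Task

The short head tube stands on end on the bare end of the length-check cradle. Without grasping or lifting it, tip it over by pushing so that it lies between the cradle's two rails with its upper end towards the end stop, then push it along the rails until that end touches the stop squarely. Leave the tin, the tube offcut and the welding magnet nearby alone, and finish clear of everything.

Things in the scene. Friction and masses are not known exactly. Their poses are not given: they have to be found in the camera images.
- cradle: Fixed length-check cradle. Dark steel plate 290 long (x) x 90 x 8 mm; origin under its centre, z up; yaw varies. Two 16 mm round rails lie on it along x at y = +-31 mm, x = -45 to +145; flared guide cheeks outside them, x = -35 to +100, lean out, tops at y = +-62 mm, 56 mm above the table. From x = -145 to -45 the plate is bare: there the tube stands. The stop is at +x. A lying tube slides under 1 to 3 N.
- headtube: Plain pale steel head tube, 110 mm long, 45 mm across (49 at the collar round its foot), 0.14 to 0.28 kg; stands on the bare plate at the start. Origin at the centre of its foot end, z along the tube (up at the start). Treat as solid. Pushed level 80 to 95 mm above its foot with 1 N it tips over its far lower edge, falling by itself past 25 degrees; pushed low it slides.
- tube_head (a point): Centre of the tube's other end, 110 mm from the origin along its z axis: the upper end at the start, the end that must meet the stop.
- stop_face (a point): Centre of the flat face of the rigid end stop that the tube must touch: aluminium block 44 mm wide, 16 mm thick, top 59 mm above the table, on the cradle's centre line 80 to 110 mm to the +x side of its origin (varies). The point is 32.5 mm above the table; its x axis is the cradle's and points into the block.
- flux_tin: Bystander: round tin, 75 mm across, 48 mm high, standing beside the cradle on its +y side. Origin at the centre of its underside. Leave alone.
- magnet_0: Bystander: flat arrow-shaped welding magnet 50 x 100 x 16 mm lying beside the cradle on its -y side. Origin at the centre of its underside, long side along its y. Leave alone.
- offcut_1: Bystander: tube offcut 120 mm long (its y), 35 mm thick, lying on the table beyond the long pipe to the right of the cradle. Origin at the centre of its underside. Leave alone.
Not all that is in view belongs to the job. Leave any green, red or turquoise look-alike of the headtube alone.

How it is judged:
By the outcome, as a careful person would: the job done as asked, in the order asked, and still so for the second after the job is handed in, with the robot touching nothing.
It also fails if it takes over 45 s, if anything falls off the work surface, if the arm or the gripper's body presses on something with over 40 N, if the wrist force passes 120 N, or if a joint passes its speed limit or range.

## Working session

There is one attempt and no reset: what is moved stays moved. The work goes in short steps, each a Python script; the robot and the scene stay as the last script left them, time stands still between calls to the robot, and variables do not carry over. Pictures are saved under pics/ and viewed, at most 10 in all, crops included, and the job is handed in when it is done.

```bash
mkdir -p pics; ls; python3 - <<'E'
from station import *
import cv2,numpy as np
o=get_obs();print(o['t'],o['tcp_pos'],o['ee_rot'],o['wrist_force'])
for c in ("top","scene"):
    im=get_image(c);cv2.imwrite(f"pics/{c}0.png",im[:,:,::-1])
    for n in ("headtube","cradle","flux_tin","magnet_0","offcut_1"):
        print(c,n,[(round(d['score'],2),np.round(d['extent']).tolist()) for d in spot_in(n,c)])
    k=get_calibration(c);print({a:np.round(b,3).tolist() for a,b in k.items()})
print(get_calibration("wrist"))
E
```

```text
pics
0.0 [149.34787931 606.05199637 229.96571708] [-1.79862204e+02 -1.47345920e-02  1.66145999e+02] [ 0.60316042 -0.53374109  0.32241562]
top headtube [(0.92, [195.0, 233.0, 27.0, 22.0]), (0.89, [261.0, 327.0, 23.0, 29.0]), (0.62, [302.0, 311.0, 24.0, 24.0]), (0.55, [246.0, 247.0, 31.0, 21.0])]
top cradle [(0.59, [268.0, 208.0, 87.0, 132.0])]
top flux_tin [(0.77, [215.0, 184.0, 32.0, 34.0])]
top magnet_0 [(0.98, [321.0, 215.0, 29.0, 43.0])]
top offcut_1 [(0.6, [438.0, 249.0, 17.0, 48.0])]
{'fx': 612.115, 'fy': 612.115, 'cx': 309.703, 'cy': 235.241, 'D': [-0.176, 0.0, 0.0, 0.0, 0.0], 'R': [[-0.014, -1.0, -0.006], [-0.999, 0.014, -0.038], [0.039, 0.005, -0.999]], 't': [64.282, 515.719, 1352.592]}
scene headtube [(0.96, [413.0, 258.0, 23.0, 35.0]), (0.84, [318.0, 286.0, 34.0, 68.0]), (0.66, [269.0, 306.0, 33.0, 48.0]), (0.59, [429.0, 274.0, 25.0, 29.0])]
scene cradle [(0.95, [284.0, 291.0, 145.0, 89.0])]
scene flux_tin [(0.77, [225.0, 315.0, 52.0, 45.0])]
scene magnet_0 [(0.24, [316.0, 288.0, 26.0, 68.0])]
scene offcut_1 [(0.6, [375.0, 223.0, 43.0, 20.0])]
{'fx': 491.449, 'fy': 491.449, 'cx': 323.935, 'cy': 238.374, 'D': [-0.114, 0.0, 0.0, 0.0, 0.0], 'R': [[-0.958, -0.287, 0.009], [-0.123, 0.382, -0.916], [0.259, -0.878, -0.401]], 't': [517.937, 122.12, 884.99]}
{'fx': 345.86176492287007, 'fy': 345.86176492287007, 'cx': 318.9719293706436, 'cy': 245.0236466304267, 'D': array([0.00625744, 0.        , 0.        , 0.        , 0.        ]), 'mount': array([[ 2.46691859e-04, -9.55729969e-01, -2.94245076e-01,
         7.42224632e+01],
       [ 9.99999560e-01, -3.04927383e-05,  9.37431403e-04,
        -7.84408944e-01],
       [-9.04903624e-04, -2.94245178e-01,  9.55729542e-01,
        -1.43772567e+02],
       [ 0.00000000e+00,  0.00000000e+00,  0.00000000e+00,
         1.00000000e+00]])}
```

```bash
python3 - <<'E'
import cv2
a=cv2.imread("pics/top0.png")[100:380,150:470];b=cv2.imread("pics/scene0.png")[190:370,180:460]
cv2.imwrite("pics/topc.png",cv2.resize(a,(685,600),interpolation=2));cv2.imwrite("pics/scenec.png",cv2.resize(b,(800,514),interpolation=2))
E
```

```text
(no output)
```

View pics/topc.png

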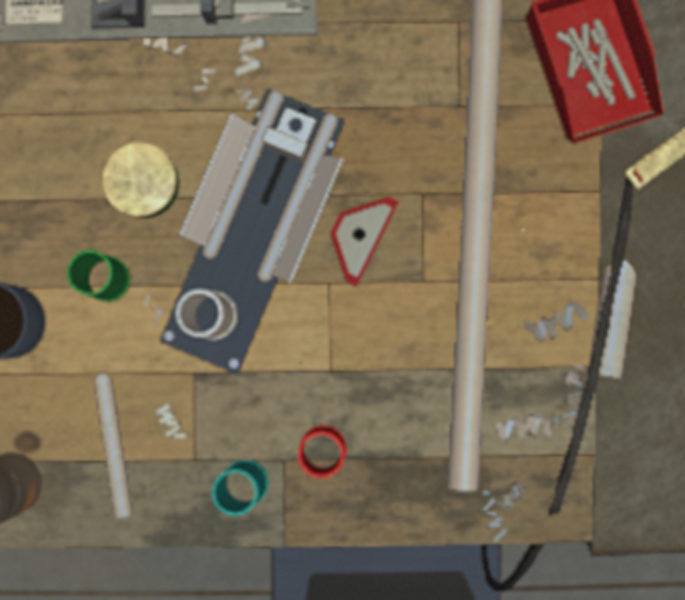

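View pics/scenec.png

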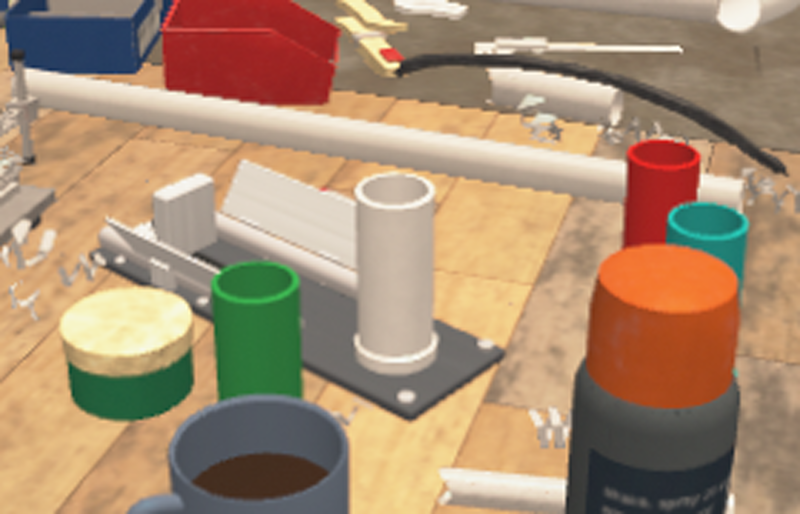

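Top view: the pale tube stands at crop (208,315) on the bare end of the cradle. The stop is at (292,130), the tin at (140,180) and the magnet at (362,240). The green, red and turquoise tubes are decoys. I'll now work out the positions.

```bash
cat > h.py <<'E'
from station import *
import cv2,numpy as np
def cam(c):
    k=get_calibration(c);K=np.array([[k['fx'],0,k['cx']],[0,k['fy'],k['cy']],[0,0,1]])
    return K,k
def wristRt(o,k):
    from scipy.spatial.transform import Rotation as Ro
    M=np.eye(4);M[:3,:3]=Ro.from_euler('xyz',o['ee_rot'],degrees=True).as_matrix();M[:3,3]=o['tcp_pos']
    T=np.linalg.inv(M@k['mount']);return T[:3,:3],T[:3,3]
def back(px,z,K,D,R,t):
    "pixels -> world points at height z"
    p=cv2.undistortPoints(np.array(px,float).reshape(-1,1,2),K,np.array(D)).reshape(-1,2)
    d=np.c_[p,np.ones(len(p))]@R;C=-R.T@t
    return C+d*((np.broadcast_to(z,len(p))-C[2])/d[:,2])[:,None]
def proj(X,K,D,R,t):
    return cv2.projectPoints(np.array(X,float).reshape(-1,1,3),cv2.Rodrigues(np.array(R))[0],np.array(t),K,np.array(D))[0].reshape(-1,2)
E
python3 - <<'E'
from h import *
K,k=cam("top");A=(K,k['D'],np.array(k['R']),np.array(k['t']))
s=685/320
f=lambda p:[(x/s+150,y/(600/280)+100) for x,y in p]
P=back(f([(270,90),(343,118),(238,370),(162,338)]),8,*A);print(P.round(1))
c=P.mean(0);d=(P[0]+P[1]-P[2]-P[3])/2;print("c",c,"yaw",np.degrees(np.arctan2(d[1],d[0])),np.hypot(*d[:2]),np.linalg.norm(P[0]-P[1]))
print("tube top",back(f([(200,314)]),118,*A),"tin",back(f([(140,178)]),48,*A),"mag",back(f([(362,240)]),16,*A))
print("stop top corners",back(f([(282,106),(316,119),(305,156),(265,141)]),59,*A))
E
```

```text
[[728.1 129.7   8. ]
 [697.   53.2   8. ]
 [434.7 166.3   8. ]
 [469.  245.6   8. ]]
c [582.19454687 148.67878151   8.        ] yaw -23.713637892565576 284.6777577438409 82.51326910269057
tube top [[491.1659172  192.80520864 118.        ]] tin [[632.17410606 261.20475019  48.        ]] mag [[567.68912125  35.29899305  16.        ]]
stop top corners [[701.54788489 114.64922346  59.        ]
 [687.67042612  80.38919828  59.        ]
 [650.14993095  91.96010725  59.        ]
 [666.08664834 132.2097723   59.        ]]
```

```bash
python3 - <<'E'
from h import *
goto([545,165,260],[180,0,156.3]);grip(0);wait(0.3)
o=get_obs();im=get_image("wrist");cv2.imwrite("pics/w1.png",im[:,:,::-1])
print(o['t'],o['tcp_pos'],o['ee_rot'],o['wrist_force'])
import json;json.dump({a:np.array(o[a]).tolist() for a in('tcp_pos','ee_rot')},open("w1.json","w"))
for n in ("headtube","stop_face","cradle"):print(n,[(round(d['score'],2),np.round(d['extent']).tolist()) for d in spot_in(n,"wrist")])
E
```

```text
3.7917 [545.01150087 164.96882878 259.99093963] [ 1.79998995e+02 -1.81211872e-03  1.56294531e+02] [-0.03688612  0.88524405 -0.04056571]
headtube [(0.88, [326.0, 161.0, 53.0, 57.0]), (0.87, [452.0, 152.0, 86.0, 54.0]), (0.73, [224.0, 14.0, 53.0, 28.0]), (0.57, [140.0, 54.0, 110.0, 81.0])]
stop_face []
cradle [(0.69, [321.0, 221.0, 116.0, 224.0])]
```

View pics/w1.png

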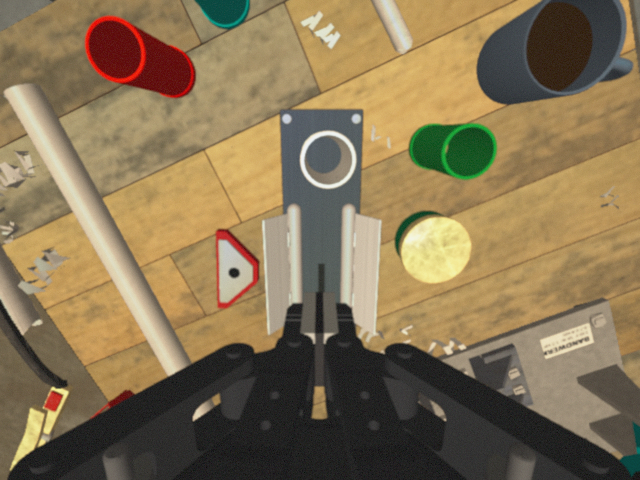

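The wrist view shows the bare plate end with corners at (281,110) and (363,110), the tube top ring at (328,159), and rail starts near (294,205) and (348,205). The gripper hides the stop.

```bash
python3 - <<'E'
from h import *
import json
o=json.load(open("w1.json"));K,k=cam("wrist");R,t=wristRt(o,k);A=(K,k['D'],R,t)
P=back([(281,110),(363,110),(361,195),(282,195)],8,*A);print(P.round(1))
T=back([(328,159.5)],118,*A)[0]
Rl=back([(294,206),(348,206),(295,295),(349,295)],[24]*4,*A);print("rails",Rl.round(1))
m0=(Rl[0]+Rl[1])/2;m1=(Rl[2]+Rl[3])/2;d=m1-m0;yaw=np.arctan2(d[1],d[0]);print("yaw rails",np.degrees(yaw))
print("tube",T)
for y in (yaw,np.radians(-23.7)):
    u=np.array([np.cos(y),np.sin(y)]);n=np.array([-u[1],u[0]])
    e=(P[0]+P[1])[:2]/2;c=e+145*u
    print("end->c",c,"tube rel end",(T[:2]-e)@u-145,"lat",(T[:2]-m0[:2])@n,"plate lat",(P[:,:2]-m0[:2])@n,"railstart",(m0[:2]-e)@u-145)
E
python3 - <<'E'
import cv2
a=cv2.imread("pics/w1.png")[90:340,200:440];cv2.imwrite("pics/w1c.png",cv2.resize(a,None,fx=2.4,fy=2.4,interpolation=2))
E
```

```text
[[434.1 169.1   8. ]
 [469.3 249.3   8. ]
 [553.  213.8   8. ]
 [516.6 130.9   8. ]]
rails [[531.4 140.4  24. ]
 [555.5 195.3  24. ]
 [630.   95.9  24. ]
 [656.1 155.4  24. ]]
yaw rails -22.95586473406614
tube [494.64347199 194.60746618 118.        ]
end->c [585.24140941 152.62099086] tube rel end -99.79873141034764 lat 5.6171194538417355 plate lat [-41.48805946  46.06990537  46.05158779 -44.47477736] railstart -44.414376286205936
end->c [584.49567884 150.89174491] tube rel end -99.84574171714218 lat 4.897355509471615 plate lat [-42.79817162  44.76697076  45.92911201 -44.60490399] railstart -44.39310668065707
```

View pics/w1c.png

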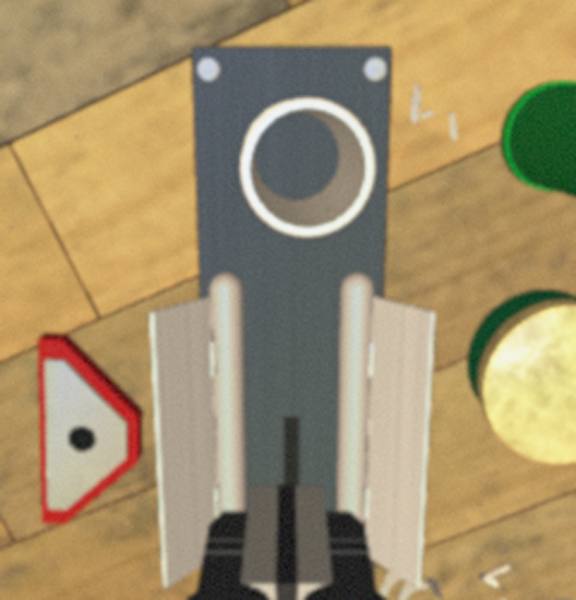

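```bash
cat >> h.py <<'E'
C=np.array([584.5,151.]);YAW=np.radians(-23.5)
U=np.array([np.cos(YAW),np.sin(YAW)]);N=np.array([-U[1],U[0]])
def snap(n,z0=8):
    o=get_obs();im=get_image("wrist");cv2.imwrite(f"pics/{n}.png",im[:,:,::-1]);K,k=cam("wrist");R,t=wristRt(o,k)
    import json;json.dump({a:np.array(o[a]).tolist() for a in('tcp_pos','ee_rot')},open(n+".json","w"))
    return im,(K,k['D'],R,t)
E
python3 - <<'E'
from h import *
h=np.radians(-26);u=np.array([np.cos(h),np.sin(h)]);T=np.array([493.8,194.2])
at=lambda s,z:[*(T+s*u),z]
r=[180,0,154]
goto(at(-60,240),r);move_l(at(-60,93),speed=150)
f0=get_obs()['wrist_force']
s=-44
for s in np.arange(-40,10,5.):
    move_l(at(s,93),speed=50);o=get_obs();print(s,np.round(o['wrist_force']-f0,2))
wait(1.0)
move_l(at(-70,93));move_l(at(-70,200));wait(.2)
im,A=snap("w2");print(get_obs()['t']);print([(round(d['score'],2),np.round(d['extent']).tolist()) for d in spot_in("headtube","wrist")])
E
```

```text
-40.0 [-1.11 -0.34 -0.68]
-35.0 [-0.54 -1.11  0.33]
-30.0 [-1.17 -0.38 -0.44]
-25.0 [-1.09 -1.5  -0.32]
-20.0 [-1.22 -0.08 -0.3 ]
-15.0 [ 0.08 -0.84  0.13]
-10.0 [-0.98 -1.21  0.25]
-5.0 [-1.48 -0.63 -0.52]
0.0 [-0.45 -1.12  0.17]
5.0 [-0.83 -0.83 -0.66]
11.2417
[(0.97, [119.0, 229.0, 125.0, 86.0]), (0.81, [455.0, 304.0, 94.0, 97.0]), (0.64, [320.0, 402.0, 11.0, 31.0]), (0.59, [180.0, 144.0, 110.0, 70.0])]
```

View pics/w2.png

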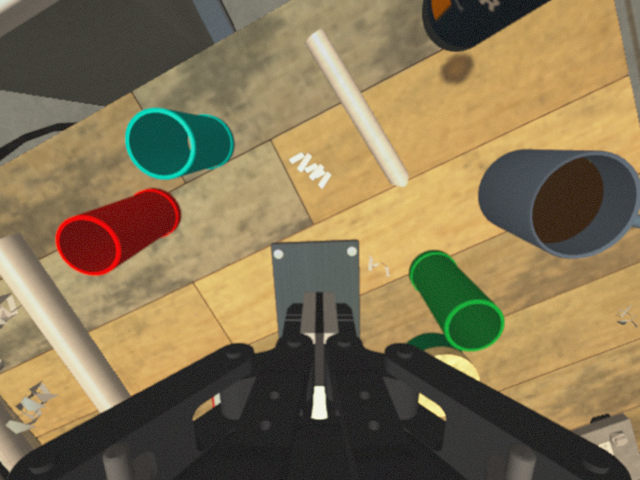

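The bare plate is now empty and a white piece shows between the fingers at (320,402), so the tube has tipped. I'll check from above.

```bash
python3 - <<'E'
from h import *
t=get_image("top");s=get_image("scene")
a=cv2.resize(t[120:280,200:330,::-1],None,fx=3.5,fy=3.5,interpolation=2);b=cv2.resize(s[230:350,200:380,::-1],None,fx=1.9,fy=1.9,interpolation=2)
c=np.zeros((560,797,3),np.uint8);c[:,:455]=a;c[:228,455:797]=b;cv2.imwrite("pics/t2.png",c)
E
```

```text
(no output)
```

View pics/t2.png

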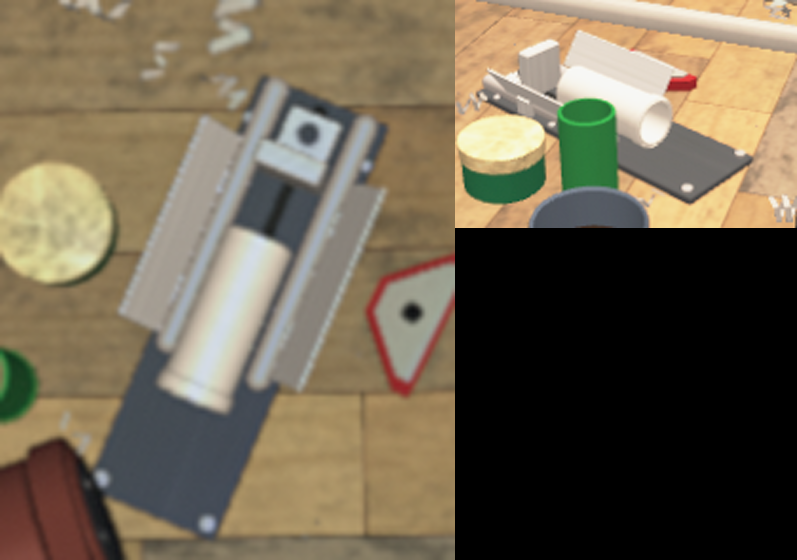

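The tube lies between the rails with its foot at crop (197,393), its head at (262,237), and the stop's front edge near (290,170). Next is the push.

```bash
python3 - <<'E'
from h import *
K,k=cam("top");A=(K,k['D'],np.array(k['R']),np.array(k['t']))
f=lambda p:[(200+x/3.5,120+y/3.5) for x,y in p]
X=back(f([(197,393),(262,238),(289,167)]),[32,32,59],*A)[:,:2]-C
P=np.c_[X@U,X@N];print("foot,head,stop",P.round(1))
at=lambda s,l,z:[*(C+s*U+l*N),z]
r=[180,0,156.5];z=26
x0=P[0,0]-11
goto(at(x0-30,0,150),r);move_l(at(x0-30,0,z));wait(.2)
f0=np.mean([get_obs()['wrist_force'] for _ in range(5)],0)
hit=0
for s in np.arange(x0-28,P[2,0]-110-11+14,2.):
    move_l(at(s,0,z),speed=40);o=get_obs();g=(o['wrist_force']-f0)[:2]@U
    p=(np.array(o['tcp_pos'][:2])-C)@U
    print(round(s,1),round(p,1),round(g,1),end=' | ')
    hit=hit+1 if g<-6 else 0
    if hit and (g<-10 or hit>1):break
print(o['t'],np.round(o['wrist_force'],1))
snap("w3")
E
```

```text
foot,head,stop [[-64.7  -3.1]
 [ 40.9  -2.9]
 [ 85.7  -3.9]]
-103.7 -103.4 0.5 | -101.7 -101.6 0.5 | -99.7 -99.6 0.3 | -97.7 -97.6 1.7 | -95.7 -95.5 0.8 | -93.7 -93.5 0.2 | -91.7 -91.6 0.5 | -89.7 -89.6 -0.4 | -87.7 -87.5 1.1 | -85.7 -85.6 1.4 | -83.7 -83.5 0.6 | -81.7 -81.5 0.2 | -79.7 -79.6 1.0 | -77.7 -77.7 -0.3 | -75.7 -75.6 -0.3 | -73.7 -73.4 0.0 | -71.7 -71.4 0.7 | -69.7 -69.4 0.7 | -67.7 -67.5 -0.4 | -65.7 -65.4 0.7 | -63.7 -63.5 -0.6 | -61.7 -61.5 0.3 | -59.7 -59.4 -0.0 | -57.7 -57.5 0.4 | -55.7 -55.5 0.8 | -53.7 -53.5 -0.1 | -51.7 -51.4 0.9 | -49.7 -49.5 0.2 | -47.7 -47.5 0.7 | -45.7 -45.5 0.7 | -43.7 -43.4 0.4 | -41.7 -41.4 0.5 | -39.7 -39.4 1.3 | -37.7 -38.4 -2.4 | -35.7 -38.3 -7.1 | -33.7 -38.2 -11.9 | 21.9917 [-11.3   5.5   9.1]
```

```bash
python3 - <<'E'
from h import *
t=get_image("top");s=get_image("scene")
w=cv2.imread("pics/w3.png")
c=np.zeros((560,800,3),np.uint8)
c[:480,:360]=cv2.resize(t[120:280,210:330,::-1],None,fx=3,fy=3,interpolation=2)
c[:240,360:]=cv2.resize(s[220:340,190:410,::-1],None,fx=2,fy=2,interpolation=2)
c[240:560,373:800]=cv2.resize(w,(427,320));cv2.imwrite("pics/t3.png",c)
E
```

```text
(no output)
```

View pics/t3.png

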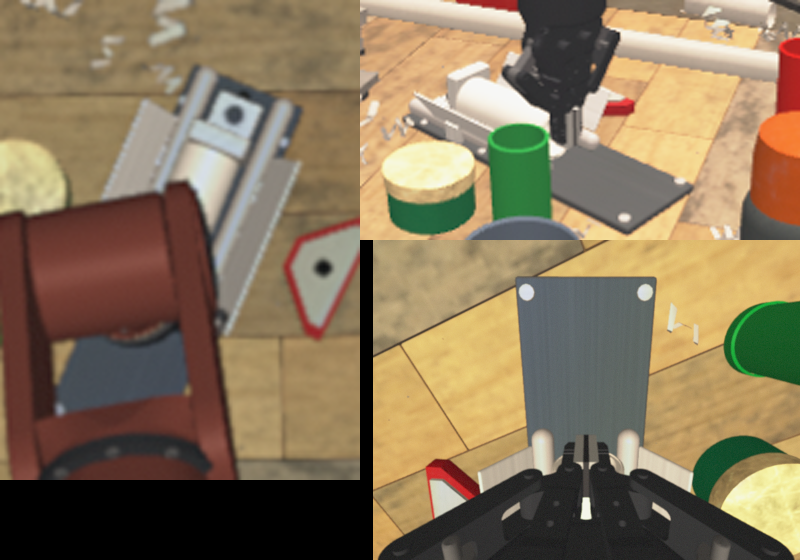

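The top view shows the head against the stop's face. I'll back off, clear out and check for a gap.

```bash
python3 - <<'E'
from h import *
at=lambda s,l,z:[*(C+s*U+l*N),z]
for s in (-38,-40,-45):move_l(at(s,0,26),speed=20)
move_l(at(-110,0,26));move_l(at(-110,0,230),speed=200)
goto([300,420,300],[180,0,156.5]);wait(.5)
o=get_obs();print(o['t'],np.round(o['wrist_force'],1))
t=get_image("top");s=get_image("scene")
c=np.zeros((560,800,3),np.uint8)
c[:560,:400]=cv2.resize(t[130:270,220:320,::-1],None,fx=4,fy=4,interpolation=2)
c[:400,400:]=cv2.resize(s[240:340,210:310,::-1],None,fx=4,fy=4,interpolation=2);cv2.imwrite("pics/t4.png",c)
E
```

```text
26.5583 [ 0.  -0.3  1.1]
```

View pics/t4.png

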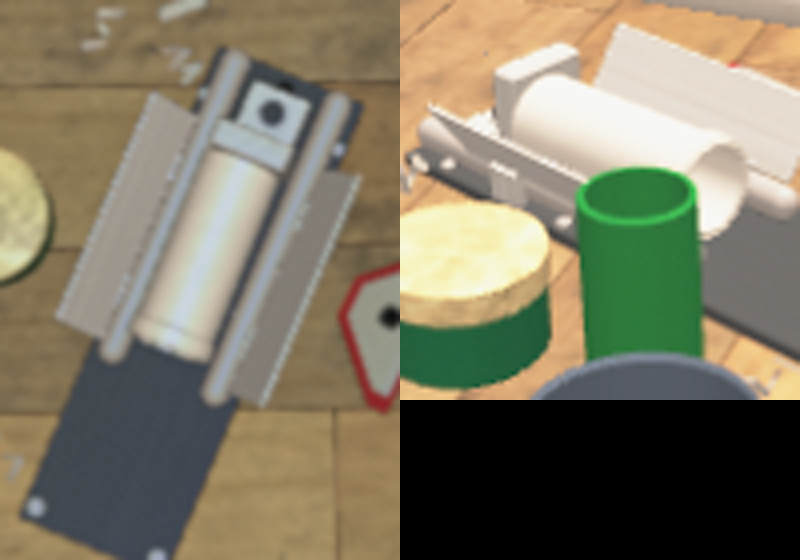

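Both views show the head flush with the stop, the tube parallel to the rails, and the tin and magnet where they were.

```bash
python3 -c "
from station import *
print(sign_off())"
```

```text
the job is handed in; nothing more can be done
None
```

The head tube was tipped over and pushed along between the rails until its upper end met the stop, where the push force rose to about 12 N; the last pictures show that end flush and the tube parallel to the rails within about 1°, the arm finished clear at about 27 s, and the job is handed in (no verdict was returned).

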